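# Put the punch strip back in its slotted block and lock it

### The job

Lift the five-punch strip out of its cradle and lower it into the slotted hardwood block in the wooden stand, every punch in its own slot, until the bar lies flush on the block; the block shifts in its stand, so feel for the slots gently, because a push above about 30 N chips the punches. Then slide the steel keeper fully home over the end of the strip, let go, and leave the other things on the bench where they are.

Things in the scene. Friction and masses are not known exactly. Their poses are not given: they have to be found in the camera images.
- strip_grip (a point): Centre of the grip fin of the loose punch strip (130 to 210 g). Aluminium bar 150 long (its y) x 14 (x) x 12 high; on its middle a fin 34 long (y), 14 wide (x), reaching 44 above the bar's underside; this point is 30 above that underside. Fin and bar sides are flush: pinch across x. z up. Same either way round. Starts hanging in the cradle, along its y.
- strip_teeth (a point): Tip of the middle punch of the strip, 50 below strip_grip. Five flat dark steel punches hang from the bar like comb teeth, at y = -48, -24, 0, 24, 48, each 6 (y) x 10 (x), 20 long below the bar's underside, square ended.
- cradle: Fixed plywood cradle, origin at the centre of its underside on the bench; base 60 (x) x 160 (y) x 8; two end supports at y = -66 and +66, 44 (x) x 14 (y), tops 34 above the bench, on which the ends of the strip's bar rest.
- stand: Fixed light wooden stand 60 wide (x), y -84 to 152, origin on the bench under its tray's centre; z up, y along its length. The tray (x -25..25, y -84..84, rims 22 high) holds the slotted block. At the +y end (y 83 to 150) a pedestal 46 high carries the keeper. Seated, the strip's bar lies on the block's top and strip_grip is 62 above the bench; with the punch tips on the top it is 82.
- tray_mid (a point): Point over the tray's centre, level with the top of the dark hardwood block (36 x 132, top 32 above the bench). Five through slots in a row along y, pitch 24, each 8.4 (y) x 14 (x), 26 deep. The row is on x = 0, but the block was pushed along the tray: its middle slot lies from y = -10 to +10 of this point, NOT reported: look, feel. It is wedged and yields only to 18 N sideways.
- keeper (a joint): Travel (m) of the steel keeper on the pedestal, along the stand's -y: 0 to 0.006 = open (start), 0.038 = fully home, its tongue then over the end of the seated bar, 3 mm above it. Slides with about 2 N and stays where left. Its plate is 24 (x) x 50 (y), 47 to 53 above the bench.
- keeper_knob (a point): Centre of the square upright post on the keeper, 14 x 14, from 53 to 83 above the bench (this point is 68 above it): pinch it across x, or push it, to slide the keeper. Axes as the stand's.
- weight: Bystander, not to be moved: brass weight with a neck, 32 across, 42 high. Origin at its underside.
- blank: Bystander, not to be moved: brass ring blank, 24 outside, 8 high. Origin at its underside.
- jar: Bystander, not to be moved: glass jar with white cap, 52 across, 55 high. Origin at its underside.
- bench_block: Bystander, not to be moved: flat square steel block, 65 x 65 x 22. Origin at its underside.
- hammer: Bystander, not to be moved: hammer lying down, 220 long. Origin at its underside.
- screwdriver: Bystander, not to be moved: screwdriver lying down, 170 long. Origin at its underside.
- mandrel_stub: Bystander, not to be moved: steel cone stub standing up, 30 at foot, 75 high. Origin at its underside.
Things that resemble listed ones, but are neither listed nor needed, are in the scene too. There is more than one size of the part that bears strip_grip; the job needs the largest.

How it is judged (in metres and radians):
On the way, in this order (a step that is already met when the one before it is completed fails the run):
1. the strip is fully seated, every punch in its own slot (z of strip_grip in the frame of stand between 0.058 and 0.0645 m and x of strip_grip in the frame of stand between -0.006 and 0.006 m and y of strip_grip in the frame of stand between -0.015 and 0.015 m and angle between strip_grip's own z axis and vertical below 0.05 rad and angle between the y axis of strip_grip and the y axis of stand, either way round below 0.07 rad), for 0.2 s.
2. the keeper is slid home over the seated strip (all of step 1 and value of joint keeper above 0.034 m), for 0.2 s.
At the end, for the whole second after the job is handed in: The strip is at rest in the block, bar flush (fin centre 58 to 64.5 mm above the stand's origin, within 6 mm of the slot row across it and 15 mm of the stand's middle along it, upright within 3 degrees, along the stand within 4 degrees), and the keeper is pushed home to at least 34 of its 38 mm (all of step 2 and linear speed of strip below 0.02 m/s); the robot touches nothing.
It fails at once if the strip is pushed against the stand or its block with more than 30 N (contact force between strip and stand above 30 N).
It fails at once if a bystander on the bench is moved more than 30 mm (distance of any of weight, blank, jar, bench_block, hammer, screwdriver, mandrel_stub from where it was at the start of the episode above 0.03 m).
It also fails if it takes over 58 s, if anything falls off the work surface, if the arm or the gripper's body presses on something with over 40 N, if the wrist force passes 120 N, or if a joint passes its speed limit or range.

### The arm

A 6-joint arm with a two-finger parallel gripper is mounted at the origin on the work surface. World frame = base frame: x ahead of the robot, y to its left, z up, the work surface at z = 0. Lengths are in mm, angles in rad, forces in N, time in s.
With the tool pointing down it reaches from about 300 to 875 mm from the base axis. Payload 4.2 kg.
Tool frame: the origin (TCP) lies between the finger pads; the fingertips stand 8 mm ahead of it and the grasp point (between the pads) lies 11 mm behind it (env.finger_overhang is the distance from the TCP to the fingertips, in mm); y points along the fingers, x is the direction in which the jaws open and shut, and the axes are right-handed (so a half turn about y gives the same grasp; the last joint's range is limited). The gripper opens to 85 mm and grips with 20 to 120 N. Pads are 22 mm wide; open, the fingers measure 114 mm over their backs; the gripper's body (76 mm by 85 mm) begins 54 mm behind the grasp point. The pads swing forward as they close: fully open they stand 13 mm farther back than shut.
Start: joints at [-0.02, 0.32, 1.565, -0, 1.257, -0.02], TCP at [575.013, 0, 239.338] pointing down, gripper open.
Joint ranges: [-3.11, 3.11], [-0.84, 2.01], [0.21, 2.61], [-1.34, 4.49], [0.05, 2.63], [-2.56, 2.56]. Speed limits (rad/s): [2.57, 2.57, 3.14, 3.14, 3.14, 3.14].

### API

Orientations are given as [roll, pitch, yaw] about the fixed x, y, z axes, in that order (R = Rz(yaw) Ry(pitch) Rx(roll)).
In Python, from workcell import env gives the robot as it stands.
- The arm moves only by the tool drive_tool, never from a script. Its argument "increments" is a list of rows, each an object of numbers: "x", "y", "z": the shift along the tool's x, y, z in mm; "wx", "wy", "wz": the turn, a rotation vector about the tool's x, y, z in degrees; "jaw": the closure, from 0 (fully open) to 1 (shut). A call has 1 to 5 rows; each row is the pose to reach, as a shift and turn from the pose commanded when the call began, along the tool's axes at that moment; what a row does not reach only later rows make up. A row lasts 1/10 s, in which the tool goes at most 50 mm and 8.59 degrees, less where a joint would pass 70% of its speed; a pose out of reach is approached as far as the arm can. A call with a gripper value outside its range is refused whole. The fingers move at their own pace and stop on an object; "squeeze" is the grip in N (left out, the last holds). Time passes only in rows, so rows that repeat a pose let the fingers close. It gives the time, the measured TCP pose, the force and the opening at its end, in the units of the state.
- env.get_obs(): the state, without advancing time (a new reading comes with each control period).
- env.get_image(name): name is "scene" or "side" or "wrist"; returns a dict with "img" (400x640x3 uint8, red, green, blue), "fov_y" (degrees; the focal length in pixels is half the picture's height over the tangent of half this angle, whatever the lens; pixels are square), "cx", "cy" (the principal point, pixels), "rvec" (rotation vector, rad) and "tvec" (3), from world to camera coordinates, as OpenCV has them. Camera axes: x right, y down, z forward; pixel columns grow to the right and rows downward; lengths in mm; the calibration is good to about 2 mm. A picture is of the moment at which its call begins. There is no depth.
- env.hand_in(): hands the job in, once; it reports no verdict.
The state is a dict: "time": time; "joint_positions": joint angles; "joint_vel": joint speeds; "joint_torque": joint torques, N m; "ee_pos": TCP position; "ee_rot": TCP orientation; "wrist_force": force on the tool from outside, world axes, zero at the start; "torque": the same for the moment, N m; "width": finger opening in mm.
Only numpy, scipy, OpenCV 4.12 (cv2) and the standard library are available. Lean on these libraries where they do the work, as an engineer would, in place of code of your own. Each camera call takes 0.05 s, during which the arm holds its last target. There are 200 camera calls.

## Working session

There is one attempt and no reset: what is moved stays moved. The work goes in short steps, Python scripts to look and compute and a tool call to move; the robot and the scene stay as the last step left them, time stands still between calls to the robot, and variables do not carry over. Pictures are saved under pics/ and viewed, about 8 in all and at most 12, crops included, and the job is handed in when it is done.

Besides the shell and the picture viewer there is one more tool, called after "Call:" by a JSON object that holds its "fn" and its "kwargs", one argument or row to a line. drive_tool: Moves the arm, as the interface text tells. Its arguments: {"type":"object","properties":{"increments":{"type":"array"},"squeeze":{"type":"number"}},"required":["increments"]}

```bash
mkdir -p pics; ls; cat > h.py <<'E'
import numpy as np, cv2, json
from workcell import env
def snap(n,f):
    d=env.get_image(n); cv2.imwrite(f'pics/{f}.png',d['img'][...,::-1])
    json.dump({k:np.array(v).tolist() for k,v in d.items() if k!='img'},open(f'pics/{f}.json','w')); return d
def cam(f):
    d=json.load(open(f'pics/{f}.json')); F=200/np.tan(np.radians(d['fov_y'])/2)
    return np.array([[F,0,d['cx']],[0,F,d['cy']],[0,0,1]]),cv2.Rodrigues(np.array(d['rvec'],float))[0],np.array(d['tvec'],float).ravel()
def unproj(f,pts,z):
    K,R,t=cam(f); o=-R.T@t; out=[]
    for u,v in pts:
        r=R.T@np.linalg.inv(K)@[u,v,1]; out.append(o+r*(z-o[2])/r[2])
    return np.array(out)
def proj(f,P):
    K,R,t=cam(f); p=(K@(R@np.atleast_2d(P).T+t[:,None])).T; return p[:,:2]/p[:,2:]
E
python3 - <<'E'
from h import *
for n in('scene','side','wrist'): snap(n,n+'0')
a=[cv2.imread(f'pics/{n}0.png') for n in('scene','side')]
cv2.imwrite('pics/w.png',cv2.imread('pics/wrist0.png'))
print(env.get_obs())
for n in('scene','side','wrist'):
    K,R,t=cam(n+'0'); print(n,K[0,0],-R.T@t,R[2])
E
```

```text
pics
{'time': 0.15, 'joint_positions': array([-1.99728851e-02,  3.20152259e-01,  1.56540866e+00, -3.03462317e-05,
        1.25741397e+00, -1.99910662e-02]), 'joint_vel': array([-0.00185889, -0.00333266, -0.00313109,  0.00048398, -0.00025929,
       -0.00019942]), 'joint_torque': array([-9.13009580e-05, -4.15840280e+01, -2.34345907e+01, -1.12702321e-04,
        5.94026569e-03, -2.51738534e-06]), 'ee_pos': array([5.74642776e+02, 1.45340369e-02, 2.38667430e+02]), 'ee_rot': array([-1.57079755e+00,  1.38253323e-03,  2.75553528e-05]), 'wrist_force': array([ 0.61728388, -0.56826429,  0.43127061]), 'torque': array([ 0.01659772, -0.0009689 ,  0.00237142]), 'width': 85.4688557905553}
scene 423.5587363416952 [ 856.55595307 -591.9756462   929.91837488] [-0.27549001  0.53715881 -0.79722372]
side 472.82878066925804 [285.30786508 918.18367845 718.96684255] [ 0.20620131 -0.80165334 -0.56109976]
wrist 300.6489570621805 [576.04578872  70.74917492 372.63703617] [-0.00175377 -0.28026889 -0.95991993]
```

View pics/scene0.png

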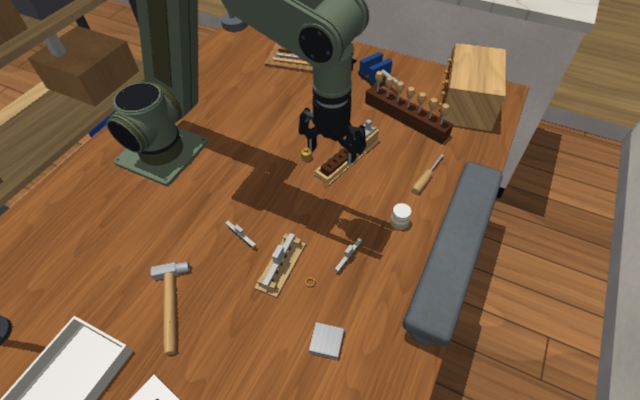

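View pics/side0.png

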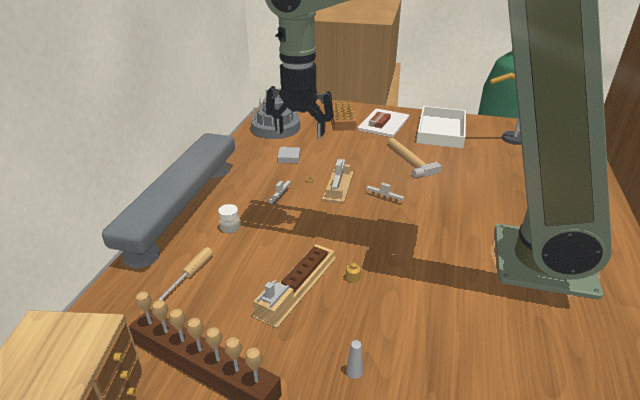

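Scene shows the strip in the cradle at about (281,264) and two smaller loose strips at (240,234) and (349,255). The stand is at about (347,152), with its keeper end towards (372,128). Next I'll enlarge the crops to confirm.

```bash
python3 - <<'E'
from h import *
s=cv2.imread('pics/scene0.png'); d=cv2.imread('pics/side0.png')
def c(i,x,y): return cv2.resize(i[y:y+75,x:x+100],(400,300),interpolation=cv2.INTER_CUBIC)
cv2.imwrite('pics/comp.png',np.vstack([np.hstack([c(s,230,225),c(s,300,110)]),np.hstack([c(d,295,140),c(d,245,243)])]))
E
```

```text
(no output)
```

View pics/comp.png

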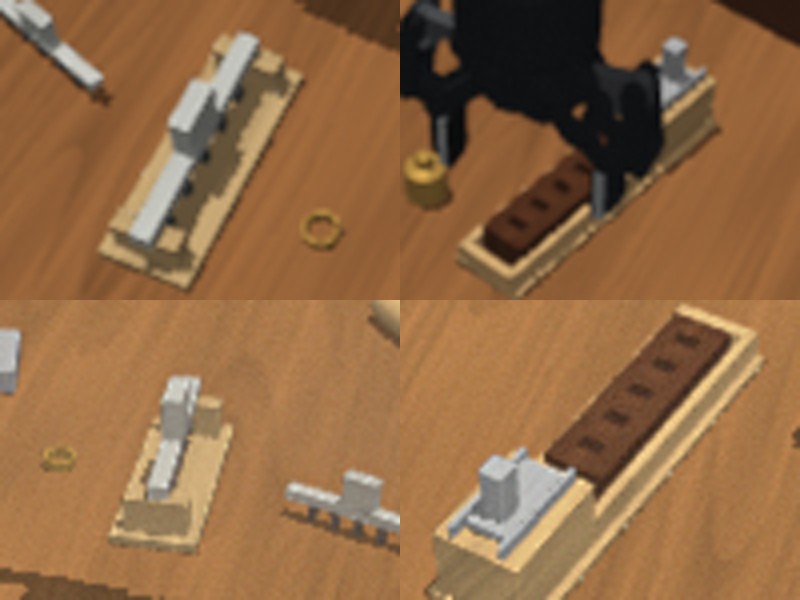

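```bash
python3 - <<'E'
from h import *
np.set_printoptions(suppress=True,precision=1)
S=lambda p:np.array(p)/4+[230,225]
D1=lambda p:np.array(p)/4+[295,140]; D2=lambda p:np.array(p)/4+[245,243]
print('bar ends scene',unproj('scene0',S([(245,40),(144,230)]),46))
print('fin scene',unproj('scene0',S([(192,101)]),78),'side',unproj('side0',D1([(181,90)]),78))
sl=unproj('side0',D2([(285,41),(263,65),(239,90),(216,117),(191,144)]),32);print('slots',sl,np.linalg.norm(np.diff(sl,axis=0),axis=1))
v=sl[-1]-sl[0];print('dir',np.degrees(np.arctan2(v[1],v[0])))
print('knob top side',unproj('side0',D2([(97,160)]),83), 'scene',unproj('scene0',np.array([(275,45)])/4+[300,110],83))
print('stand -y end rim corners',unproj('side0',D2([(285,8),(363,33)]),22), 'cradle corners bench scene',unproj('scene0',S([(98,255),(186,290),(303,80)]),8))
E
```

```text
bar ends scene [[ 520.2 -117.9   46. ]
 [ 530.5 -257.    46. ]]
fin scene [[ 524.9 -185.6   78. ]] side [[ 518.7 -183.7   78. ]]
slots [[497.9 146.1  32. ]
 [504.3 168.5  32. ]
 [511.3 191.1  32. ]
 [517.2 214.4  32. ]
 [523.8 237.1  32. ]] [23.2 23.7 24.  23.7]
dir 74.0724847346191
knob top side [[546.1 309.2  83. ]] scene [[547.9 309.6  83. ]]
stand -y end rim corners [[508.5 107.   22. ]
 [460.1 117.2  22. ]] cradle corners bench scene [[ 500.3 -268.6    8. ]
 [ 558.7 -265.2    8. ]
 [ 553.7 -108.     8. ]]
```

Call:
{"fn": "drive_tool", "kwargs": {
  "increments": [
    {"x": -15, "z": 45, "y": 10, "wy": 4},
    {"x": -30, "z": 90, "y": 20, "wy": 8},
    {"x": -45, "z": 135, "y": 30, "wy": 12},
    {"x": -60, "z": 180, "y": 40, "wy": 16},
    {"x": -63, "z": 195, "y": 40, "wy": 16}
  ]
}}

```text
invalid input at $.increments[0]: expected keys x, y, z, wx, wy, wz, jaw
```

Call:
{"fn": "drive_tool", "kwargs": {
  "increments": [
    {"x": 0},
    {"x": 0},
    {"x": 0}
  ]
}}

```text
invalid input at $.increments[0]: expected keys x, y, z, wx, wy, wz, jaw
```

```bash
python3 - <<'E'
from h import *
snap('wrist','w1')
o=env.get_obs();print(o['ee_pos'],o['ee_rot'],o['joint_vel'].round(3))
i=cv2.imread('pics/w1.png');cv2.imwrite('pics/w1b.png',cv2.resize(i,(800,500),interpolation=cv2.INTER_CUBIC))
E
```

```text
[5.74741500e+02 2.48034054e-03 2.38807271e+02] [-1.57075078e+00  1.01916084e-03 -1.90616815e-05] [ 0.002 -0.003 -0.003  0.002 -0.001  0.   ]
```

View pics/w1b.png

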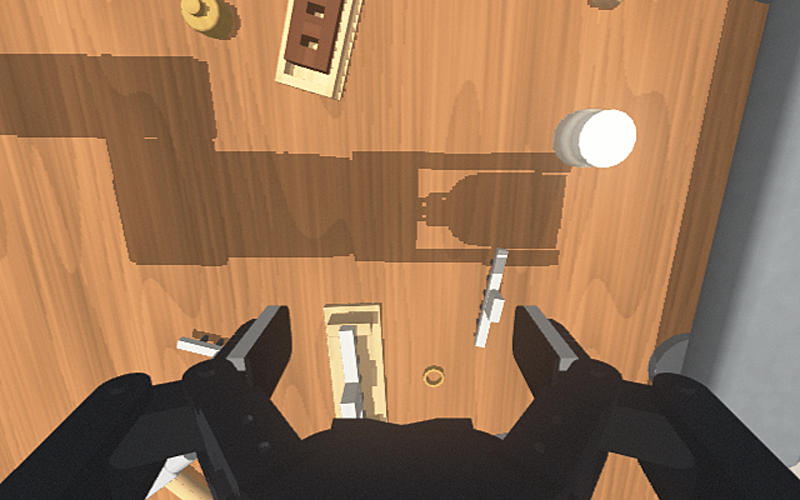

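The move was refused because every key is required, so this picture is from the start pose. It shows the view looking along +y, with the pads at (265,345) and (545,345), the cradle at (355,360) and the stand's near end at (310,90).

Call:
{"fn": "drive_tool", "kwargs": {
  "increments": [
    {"x": -26, "y": 15, "z": 45, "wx": 0, "wy": 5, "wz": 0, "jaw": 0},
    {"x": -52, "y": 30, "z": 90, "wx": 0, "wy": 11, "wz": 0, "jaw": 0},
    {"x": -78, "y": 39, "z": 135, "wx": 0, "wy": 16, "wz": 0, "jaw": 0},
    {"x": -78, "y": 39, "z": 143, "wx": 0, "wy": 16, "wz": 0, "jaw": 0},
    {"x": -78, "y": 39, "z": 143, "wx": 0, "wy": 16, "wz": 0, "jaw": 0}
  ]
}}

```text
time: 0.7
ee_pos: [495.6, 144.9, 199.9]
ee_rot: [-1.571, 0.001, -0.275]
wrist_force: [0.8, -0.4, 0.8]
width: 85.4
```

Call:
{"fn": "drive_tool", "kwargs": {
  "increments": [
    {"x": 0, "y": 0, "z": 0, "wx": 0, "wy": 0, "wz": 0, "jaw": 0},
    {"x": 0, "y": 0, "z": 0, "wx": 0, "wy": 0, "wz": 0, "jaw": 0},
    {"x": 0, "y": 0, "z": 0, "wx": 0, "wy": 0, "wz": 0, "jaw": 0}
  ]
}}

```text
time: 1.0
ee_pos: [497.7, 142.1, 200.5]
ee_rot: [-1.571, -0.001, -0.281]
wrist_force: [-0.6, -0.9, 0.3]
width: 85.3
```

```bash
python3 - <<'E'
from h import *
snap('wrist','w2'); snap('side','s2')
o=env.get_obs();print(o['time'],o['ee_pos'],o['ee_rot'],o['joint_vel'].round(3),o['wrist_force'])
i=cv2.imread('pics/w2.png');cv2.imwrite('pics/w2b.png',cv2.resize(i[0:300,120:520],(800,600),interpolation=cv2.INTER_CUBIC))
E
```

```text
1.1 [497.48547902 142.17563724 200.40512254] [-1.57077039e+00 -3.50337697e-04 -2.80725040e-01] [0.005 0.    0.003 0.002 0.    0.002] [ 0.16476707 -0.36962701 -0.37772764]
```

View pics/w2b.png

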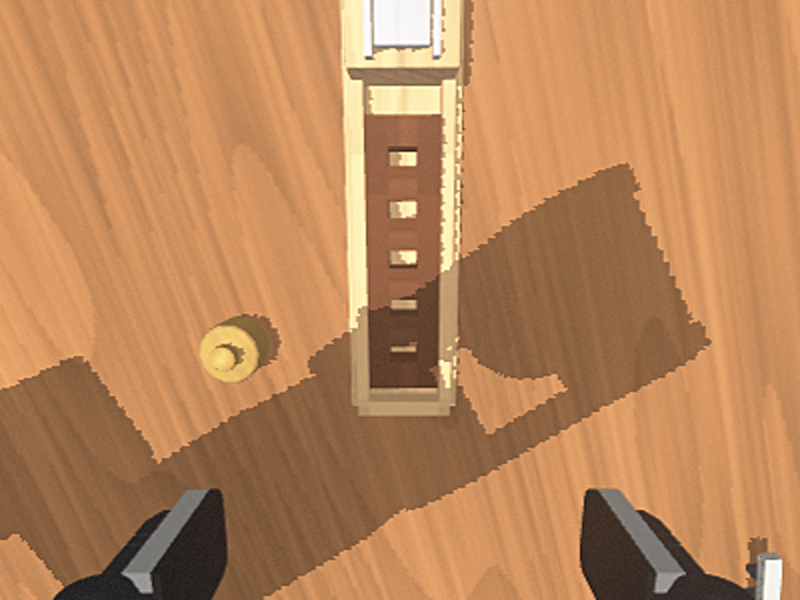

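The wrist view shows the block from (366,115) to (441,388), five slots at rows 157, 208, 259, 304 and 349, the pedestal's front edge at row 68 and the outer end rim at row 404.

```bash
python3 - <<'E'
from h import *
np.set_printoptions(suppress=True,precision=1)
W=lambda p:np.array(p,float)/2+[120,0]
b=unproj('w2',W([(366,115),(441,115),(440,388),(369,388)]),32);print('block',b,b.mean(0),np.linalg.norm(b[0]-b[1]),np.linalg.norm(b[1]-b[2]))
m=(b[0]+b[1]-b[2]-b[3]);print('dir',np.degrees(np.arctan2(m[1],m[0])))
p=unproj('w2',W([(348,69),(463,69)]),46);r=unproj('w2',W([(354,404),(457,404)]),22)
print('ped',p,'rim',r)
a=p.mean(0);c=r.mean(0);v=(a-c)[:2];L=np.linalg.norm(v);v/=L
print('len',L,'(167) dir',np.degrees(np.arctan2(v[1],v[0])),'stand origin',c[:2]+v*84,a[:2]-v*83)
K=np.array([[393,0],[415,0]])
print('slots at z32',unproj('w2',W([(403.5,157),(403.5,208),(403.5,259)]),32))
# check with side: project block corners into side view
g=cv2.imread('pics/w2.png'); G=cv2.cvtColor(g,6)
col=G[40:205,318:326].mean(1).round().astype(int);print(list(zip(range(40,205),col)))
E
```

```text
block [[514.6 256.7  32. ]
 [548.  247.1  32. ]
 [513.3 120.2  32. ]
 [477.5 130.6  32. ]] [513.3 188.6  32. ] 34.69427720885826 131.50473878145053
dir 74.15027390836113
ped [[512.7 274.2  46. ]
 [560.5 260.4  46. ]] rim [[465.6 121.5  22. ]
 [519.6 105.9  22. ]]
len 159.74674670363768 (167) dir 74.0212890726582 stand origin [515.8 194.5] [513.8 187.5]
slots at z32 [[526.3 234.4  32. ]
 [519.9 212.3  32. ]
 [513.2 189.2  32. ]]
[(40, np.int64(128)), (41, np.int64(122)), (42, np.int64(108)), (43, np.int64(239)), (44, np.int64(232)), (45, np.int64(229)), (46, np.int64(229)), (47, np.int64(229)), (48, np.int64(228)), (49, np.int64(227)), (50, np.int64(228)), (51, np.int64(227)), (52, np.int64(228)), (53, np.int64(228)), (54, np.int64(228)), (55, np.int64(230)), (56, np.int64(239)), (57, np.int64(154)), (58, np.int64(115)), (59, np.int64(120)), (60, np.int64(122)), (61, np.int64(123)), (62, np.int64(122)), (63, np.int64(122)), (64, np.int64(122)), (65, np.int64(122)), (66, np.int64(121)), (67, np.int64(121)), (68, np.int64(120)), (69, np.int64(122)), (70, np.int64(121)), (71, np.int64(12
[... 2159 characters left out ...]
np.int64(72)), (173, np.int64(125)), (174, np.int64(174)), (175, np.int64(146)), (176, np.int64(61)), (177, np.int64(63)), (178, np.int64(64)), (179, np.int64(66)), (180, np.int64(65)), (181, np.int64(73)), (182, np.int64(76)), (183, np.int64(77)), (184, np.int64(76)), (185, np.int64(76)), (186, np.int64(74)), (187, np.int64(76)), (188, np.int64(75)), (189, np.int64(75)), (190, np.int64(76)), (191, np.int64(75)), (192, np.int64(72)), (193, np.int64(61)), (194, np.int64(161)), (195, np.int64(165)), (196, np.int64(146)), (197, np.int64(130)), (198, np.int64(129)), (199, np.int64(129)), (200, np.int64(133)), (201, np.int64(164)), (202, np.int64(162)), (203, np.int64(161)), (204, np.int64(161))]
```

Call:
{"fn": "drive_tool", "kwargs": {
  "increments": [
    {"x": 15, "y": 0, "z": -41, "wx": 0, "wy": -3, "wz": 0, "jaw": 0},
    {"x": 31, "y": 0, "z": -84, "wx": 0, "wy": -6, "wz": 0, "jaw": 0},
    {"x": 47, "y": 0, "z": -127, "wx": 0, "wy": -9, "wz": 0, "jaw": 0},
    {"x": 63, "y": 0, "z": -170, "wx": 0, "wy": -12, "wz": 0, "jaw": 0},
    {"x": 79, "y": 0, "z": -213, "wx": 0, "wy": -15, "wz": 0, "jaw": 0}
  ]
}}

```text
time: 1.6
ee_pos: [514.2, -85.9, 200.5]
ee_rot: [-1.571, -0.001, -0.016]
wrist_force: [1.4, -0.3, -0.2]
width: 85.1
```

Call:
{"fn": "drive_tool", "kwargs": {
  "increments": [
    {"x": 8, "y": 0, "z": -46, "wx": 0, "wy": -2, "wz": 0, "jaw": 0},
    {"x": 16, "y": 0, "z": -92, "wx": 0, "wy": -4, "wz": 0, "jaw": 0},
    {"x": 24, "y": 0, "z": -137, "wx": 0, "wy": -4, "wz": 0, "jaw": 0},
    {"x": 24, "y": 0, "z": -152, "wx": 0, "wy": -4, "wz": 0, "jaw": 0},
    {"x": 24, "y": 0, "z": -152, "wx": 0, "wy": -4, "wz": 0, "jaw": 0}
  ]
}}

```text
time: 2.1
ee_pos: [535.2, -238.1, 199.9]
ee_rot: [-1.571, 0.0, 0.048]
wrist_force: [0.3, 0.5, -0.9]
width: 85.3
```

Call:
{"fn": "drive_tool", "kwargs": {
  "increments": [
    {"x": 0, "y": 0, "z": 0, "wx": 0, "wy": 0, "wz": 0, "jaw": 0},
    {"x": 0, "y": 0, "z": 0, "wx": 0, "wy": 0, "wz": 0, "jaw": 0},
    {"x": 0, "y": 0, "z": 0, "wx": 0, "wy": 0, "wz": 0, "jaw": 0}
  ]
}}

```text
time: 2.4
ee_pos: [535.6, -234.3, 200.6]
ee_rot: [-1.571, -0.0, 0.054]
wrist_force: [-1.1, 0.6, 0.2]
width: 85.4
```

```bash
python3 - <<'E'
from h import *
snap('wrist','w3')
o=env.get_obs();print(o['time'],o['ee_pos'],o['ee_rot'],o['joint_vel'].round(3),o['wrist_force'])
i=cv2.imread('pics/w3.png');cv2.imwrite('pics/w3b.png',cv2.resize(i[0:300,120:520],(800,600),interpolation=cv2.INTER_CUBIC))
E
```

```text
2.45 [ 535.6159586  -234.51004614  200.59342958] [-1.57064498e+00 -1.74407137e-04  5.41705072e-02] [-0.004  0.001 -0.006 -0.002  0.001 -0.002] [-0.64376276 -0.71105215  0.01177914]
```

View pics/w3b.png

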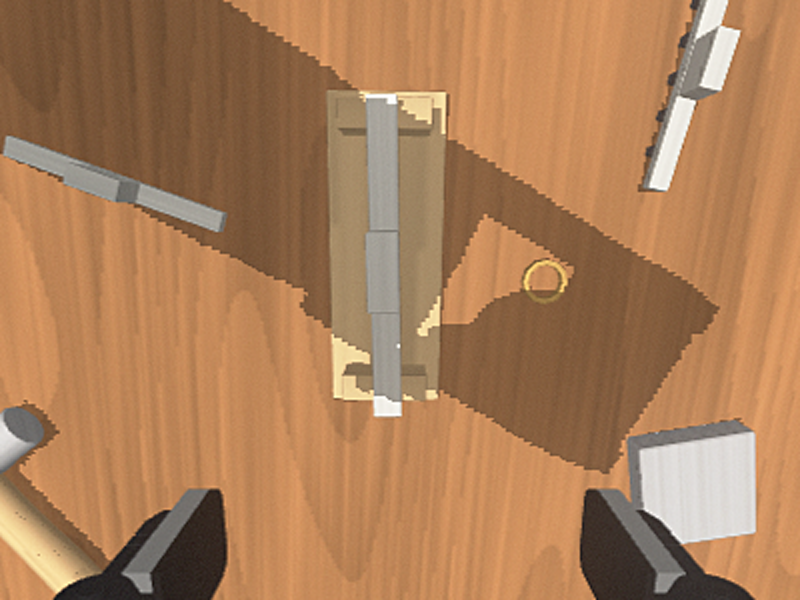

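The wrist view shows the bar from (381,96) to (388,414) and the fin top from (366,232) to (399,312). The lookalikes are at (115,185), which is shorter, and (690,95), also shorter. The one in the cradle spans about 150 mm, which I check below.

```bash
python3 - <<'E'
from h import *
np.set_printoptions(suppress=True,precision=1)
W=lambda p:np.array(p,float)/2+[120,0]
e=unproj('w3',W([(367,95),(396,95),(373,415),(402,415)]),46);A=(e[0]+e[1])/2;B=(e[2]+e[3])/2
print(A,B,'len',np.linalg.norm(A-B),'mid',(A+B)/2,'dir',np.degrees(np.arctan2(*(A-B)[[1,0]])))
f=unproj('w3',W([(367,232),(398,232),(399,312),(368,312)]),78);print(f,f.mean(0))
o=env.get_obs();y=o['ee_rot'][2];X=np.array([np.cos(y),np.sin(y)]);Z=np.array([-np.sin(y),np.cos(y)])
for n,p in(('bar',(A+B)/2),('fin',f.mean(0))):
    d=p[:2]-o['ee_pos'][:2];print(n,'tool x,z',d@X,d@Z)
y2=-.2807;d=np.array([513.1,188.9])-[497.5,142.2];print('slot tool',d@[np.cos(y2),np.sin(y2)],d@[-np.sin(y2),np.cos(y2)])
E
```

```text
[ 521.1 -114.4   46. ] [ 530.6 -261.9   46. ] len 147.73438961363928 mid [ 525.9 -188.1   46. ] dir 93.71131943972004
[[ 518.7 -171.8   78. ]
 [ 531.5 -171.1   78. ]
 [ 533.6 -204.2   78. ]
 [ 520.4 -204.9   78. ]] [ 526. -188.   78.]
bar tool x,z -7.231332713071731 46.82650140280338
fin tool x,z -7.042124508845197 46.96989152079321
slot tool 2.0522208353246887 49.19388569368211
```

Call:
{"fn": "drive_tool", "kwargs": {
  "increments": [
    {"x": -7, "y": 20, "z": 30, "wx": 0, "wy": -0.6, "wz": 0, "jaw": 0},
    {"x": -7, "y": 60, "z": 47, "wx": 0, "wy": -0.6, "wz": 0, "jaw": 0},
    {"x": -7, "y": 95, "z": 47, "wx": 0, "wy": -0.6, "wz": 0, "jaw": 0},
    {"x": -7, "y": 130, "z": 47, "wx": 0, "wy": -0.6, "wz": 0, "jaw": 0},
    {"x": -7, "y": 148, "z": 47, "wx": 0, "wy": -0.6, "wz": 0, "jaw": 0}
  ]
}}

```text
time: 2.95
ee_pos: [524.6, -187.6, 49.8]
ee_rot: [-1.569, 0.004, 0.065]
wrist_force: [0.6, -0.2, 1.0]
width: 85.3
```

Call:
{"fn": "drive_tool", "kwargs": {
  "increments": [
    {"x": 0, "y": 0, "z": 0, "wx": 0, "wy": 0, "wz": 0, "jaw": 0},
    {"x": 0, "y": 0, "z": 0, "wx": 0, "wy": 0, "wz": 0, "jaw": 0},
    {"x": 0, "y": 0, "z": 0, "wx": 0, "wy": 0, "wz": 0, "jaw": 0.5},
    {"x": 0, "y": 0, "z": 0, "wx": 0, "wy": 0, "wz": 0, "jaw": 0.6},
    {"x": 0, "y": 0, "z": 0, "wx": 0, "wy": 0, "wz": 0, "jaw": 0.65}
  ],
  "squeeze": 20
}}

```text
time: 3.45
ee_pos: [526.7, -189.6, 53.4]
ee_rot: [-1.572, -0.002, 0.063]
wrist_force: [0.6, -0.7, 0.1]
width: 43.7
```

Call:
{"fn": "drive_tool", "kwargs": {
  "increments": [
    {"x": 0, "y": 0, "z": 0, "wx": 0, "wy": 0, "wz": 0, "jaw": 0.65},
    {"x": 0, "y": 0, "z": 0, "wx": 0, "wy": 0, "wz": 0, "jaw": 0.7},
    {"x": 0, "y": 0, "z": 0, "wx": 0, "wy": 0, "wz": 0, "jaw": 0.7}
  ]
}}

```text
time: 3.75
ee_pos: [526.1, -189.4, 52.4]
ee_rot: [-1.571, -0.0, 0.063]
wrist_force: [-0.3, 0.6, 0.3]
width: 25.6
```

Call:
{"fn": "drive_tool", "kwargs": {
  "increments": [
    {"x": 0, "y": 0, "z": 0, "wx": 0, "wy": 0, "wz": 0, "jaw": 0.8},
    {"x": 0, "y": 0, "z": 0, "wx": 0, "wy": 0, "wz": 0, "jaw": 0.85},
    {"x": 0, "y": 0, "z": 0, "wx": 0, "wy": 0, "wz": 0, "jaw": 0.95},
    {"x": 0, "y": 0, "z": 0, "wx": 0, "wy": 0, "wz": 0, "jaw": 1},
    {"x": 0, "y": 0, "z": 0, "wx": 0, "wy": 0, "wz": 0, "jaw": 1}
  ],
  "squeeze": 30
}}

```text
time: 4.25
ee_pos: [525.8, -189.4, 52.3]
ee_rot: [-1.571, 0.001, 0.063]
wrist_force: [-2.7, 0.2, 2.2]
width: 13.5
```

Call:
{"fn": "drive_tool", "kwargs": {
  "increments": [
    {"x": 0, "y": 0, "z": 0, "wx": 0, "wy": 0, "wz": 0, "jaw": 1},
    {"x": 0, "y": -10, "z": 0, "wx": 0, "wy": 0, "wz": 0, "jaw": 1},
    {"x": 0, "y": -30, "z": 0, "wx": 0, "wy": 0, "wz": 0, "jaw": 1},
    {"x": 0, "y": -50, "z": 0, "wx": 0, "wy": 0, "wz": 0, "jaw": 1},
    {"x": 0, "y": -60, "z": 0, "wx": 0, "wy": 0, "wz": 0, "jaw": 1}
  ]
}}

```text
time: 4.75
ee_pos: [527.6, -189.7, 114.4]
ee_rot: [-1.572, -0.004, 0.063]
wrist_force: [0.7, 0.0, -2.0]
width: 13.9
```

```bash
python3 - <<'E'
from h import *
snap('side','s4');snap('wrist','w4')
o=env.get_obs();print(o['time'],o['ee_pos'],o['ee_rot'],o['wrist_force'],o['width'])
i=cv2.imread('pics/s4.png')[80:230,240:440];j=cv2.imread('pics/w4.png')
cv2.imwrite('pics/s4b.png',np.hstack([cv2.resize(i,(400,300),interpolation=cv2.INTER_CUBIC),cv2.resize(j[100:400,120:520],(400,300))]))
E
```

```text
4.85 [ 527.42118693 -189.68387615  113.99846533] [-1.57237578 -0.00401561  0.06282044] [-0.40681737 -0.521154   -2.54404556] 13.811007404354635
```

View pics/s4b.png

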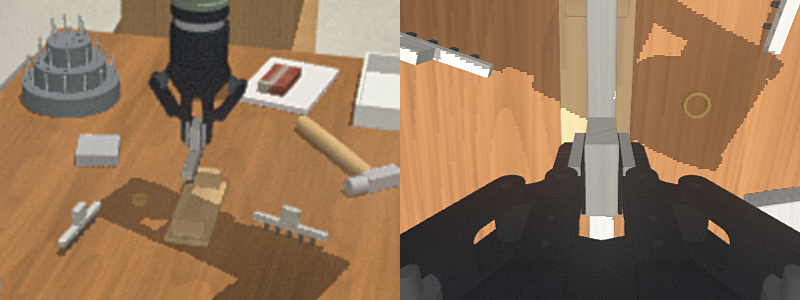

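The strip is held: width is 13.9 and wrist force is about -2.3 N. The picture shows it lifted and level, with the cradle empty. Next I carry it to the stand.

Call:
{"fn": "drive_tool", "kwargs": {
  "increments": [
    {"x": 1, "y": -6, "z": 25, "wx": 0, "wy": 1, "wz": 0, "jaw": 1},
    {"x": 2, "y": -6, "z": 65, "wx": 0, "wy": 3, "wz": 0, "jaw": 1},
    {"x": 3, "y": -6, "z": 105, "wx": 0, "wy": 5, "wz": 0, "jaw": 1},
    {"x": 4, "y": -6, "z": 145, "wx": 0, "wy": 7, "wz": 0, "jaw": 1},
    {"x": 5, "y": -6, "z": 185, "wx": 0, "wy": 9, "wz": 0, "jaw": 1}
  ]
}}

```text
time: 5.35
ee_pos: [518.8, -2.9, 117.4]
ee_rot: [-1.571, 0.001, -0.096]
wrist_force: [0.4, -0.0, -2.0]
width: 13.8
```

Call:
{"fn": "drive_tool", "kwargs": {
  "increments": [
    {"x": 7, "y": 0, "z": 40, "wx": 0, "wy": 2, "wz": 0, "jaw": 1},
    {"x": 14, "y": 0, "z": 80, "wx": 0, "wy": 4, "wz": 0, "jaw": 1},
    {"x": 21, "y": 0, "z": 120, "wx": 0, "wy": 6, "wz": 0, "jaw": 1},
    {"x": 28, "y": 0, "z": 155, "wx": 0, "wy": 8, "wz": 0, "jaw": 1},
    {"x": 32, "y": 0, "z": 175, "wx": 0, "wy": 10, "wz": 0, "jaw": 1}
  ]
}}

```text
time: 5.85
ee_pos: [568.0, 169.6, 117.2]
ee_rot: [-1.57, 0.001, -0.268]
wrist_force: [-0.2, -0.4, -2.2]
width: 13.5
```

Call:
{"fn": "drive_tool", "kwargs": {
  "increments": [
    {"x": 0, "y": 0, "z": 0, "wx": 0, "wy": 0, "wz": 0, "jaw": 1},
    {"x": 0, "y": 0, "z": 0, "wx": 0, "wy": 0, "wz": 0, "jaw": 1},
    {"x": 0, "y": 0, "z": 0, "wx": 0, "wy": 0, "wz": 0, "jaw": 1}
  ]
}}

```text
time: 6.15
ee_pos: [567.1, 165.8, 117.7]
ee_rot: [-1.572, 0.001, -0.269]
wrist_force: [0.1, -0.4, -1.3]
width: 13.7
```

```bash
cat > d.py <<'E'
from h import *
import sys
o=env.get_obs();p=o['ee_pos'];y=o['ee_rot'][2]
d=np.array([float(sys.argv[1]),float(sys.argv[2])])-p[:2]
print(o['time'],p.round(2),o['ee_rot'].round(4),o['wrist_force'].round(1),o['width'].round(1))
print('tool x,z',d@[np.cos(y),np.sin(y)],d@[-np.sin(y),np.cos(y)],'wy',np.degrees(y-float(sys.argv[3])))
E
python3 d.py 512.7 187.5 -.2775
```

```text
Traceback (most recent call last):
  File "d.py", line 5, in <module>
    print(o['time'],p.round(2),o['ee_rot'].round(4),o['wrist_force'].round(1),o['width'].round(1))
                                                                              ^^^^^^^^^^^^^^^^
AttributeError: 'float' object has no attribute 'round'
```

I got the x sign wrong on the second leg, so I'll recompute.

```bash
sed -i "s/,o\['width'\].round(1)/,o['width']/" d.py; python3 d.py 512.7 187.5 -.2775
```

```text
6.15 [567.15 165.79 117.69] [-1.572e+00  1.300e-03 -2.692e-01] [ 0.1 -0.4 -1.3] 13.748550119287787
tool x,z -58.26124437622029 6.450585178214182 wy 0.4768434345722292
```

Call:
{"fn": "drive_tool", "kwargs": {
  "increments": [
    {"x": -20, "y": 0, "z": 6, "wx": 0, "wy": 0.5, "wz": 0, "jaw": 1},
    {"x": -45, "y": 0, "z": 6, "wx": 0, "wy": 0.5, "wz": 0, "jaw": 1},
    {"x": -58, "y": 10, "z": 6.5, "wx": 0, "wy": 0.5, "wz": 0, "jaw": 1},
    {"x": -58, "y": 20, "z": 6.5, "wx": 0, "wy": 0.5, "wz": 0, "jaw": 1},
    {"x": -58, "y": 30, "z": 6.5, "wx": 0, "wy": 0.5, "wz": 0, "jaw": 1}
  ]
}}

```text
time: 6.65
ee_pos: [514.1, 187.7, 87.9]
ee_rot: [-1.571, -0.001, -0.278]
wrist_force: [-0.1, 0.6, -1.9]
width: 13.5
```

Call:
{"fn": "drive_tool", "kwargs": {
  "increments": [
    {"x": 0, "y": 5, "z": 0, "wx": 0, "wy": 0, "wz": 0, "jaw": 1},
    {"x": 0, "y": 5, "z": 0, "wx": 0, "wy": 0, "wz": 0, "jaw": 1},
    {"x": 0, "y": 5, "z": 0, "wx": 0, "wy": 0, "wz": 0, "jaw": 1},
    {"x": 0, "y": 5, "z": 0, "wx": 0, "wy": 0, "wz": 0, "jaw": 1}
  ]
}}

```text
time: 7.05
ee_pos: [514.3, 188.5, 83.6]
ee_rot: [-1.57, -0.001, -0.278]
wrist_force: [-0.4, 0.4, -1.7]
width: 13.8
```

```bash
python3 d.py 512.7 187.5 -.2775; python3 - <<'E'
from h import *
snap('wrist','w5');snap('side','s5');snap('scene','c5')
j=cv2.imread('pics/w5.png');i=cv2.imread('pics/s5.png')
a=cv2.resize(j[0:300,120:520],(400,300));b=cv2.resize(i[220:320,235:368],(400,300),interpolation=cv2.INTER_CUBIC)
k=cv2.imread('pics/c5.png');c=cv2.resize(k[90:190,290:423],(400,300),interpolation=cv2.INTER_CUBIC)
d=cv2.resize(j[100:250,220:420],(400,300),interpolation=cv2.INTER_CUBIC)
cv2.imwrite('pics/f5.png',np.vstack([np.hstack([a,b]),np.hstack([d,c])]))
E
```

```text
7.05 [514.3  188.46  83.58] [-1.5703e+00 -8.0000e-04 -2.7780e-01] [-0.4  0.4 -1.7] 13.762341224172228
tool x,z -1.2746399065962286 -1.3612500671232044 wy -0.01672176105133707
```

View pics/f5.png

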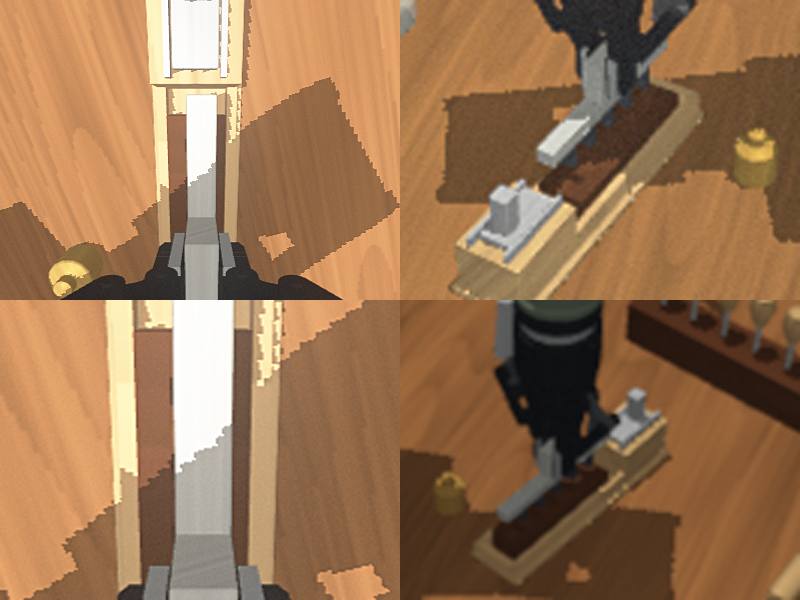

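The strip is over the block in every view. In the wrist panel the bar end is at (201,95) and the block's far edge is at row 115, with columns 168 to 225. I'll compare the two.

```bash
python3 - <<'E'
from h import *
np.set_printoptions(suppress=True,precision=2)
j=cv2.cvtColor(cv2.imread('pics/w5.png'),6).astype(int)
print('col bar',j[88:100,318:324].mean(1).round()); print('blk L',j[108:122,292:302].mean(1).round())
print('row150',j[150,284:350]);print('row120',j[120,284:350])
Y=np.array([.274,.962]);X=np.array([.962,-.274])
w=lambda a:(a@X,a@Y)
for n,p,z in(('barend',(321.5,95),77.3),('blockfar',(316.5,115),32),('barL',(307.5,150),77.3),('barR',(336,150),77.3),('blkL',(289,150),32),('blkR',(345.5,150),32)):
    q=unproj('w5',[p],z)[0][:2];print(n,q,w(q-[513.1,188.9]))
print('tcp',w(np.array([514.3,188.5])-[513.1,188.9]))
E
```

```text
col bar [157. 240. 234. 232. 233. 233. 213. 246. 255. 254. 253. 253.]
blk L [221. 212. 211. 239. 217. 194. 126.  99. 127. 126. 126. 126. 124. 125.]
row150 [242 245 247 219 103 117 122 123 122 120 122 122 121 120 123 121 122 125
 120 122 118  84 139 250 255 254 253 253 252 252 252 252 252 253 253 253
 252 252 252 252 252 252 251 251 251 252 253 252 251 253 255 233 120  85
  88  92  95  93  93  90  85 112 174 179 176 175]
row120 [241 239 211 109 118 127 124 127 125 121 125 127 125 124 125 125 122 125
 127 124 125 120 187 255 255 254 253 253 253 253 253 253 253 253 254 253
 252 253 253 253 253 253 252 252 252 253 253 253 252 252 254 250 203  80
  98  98 103  99  99  98  99  97 136 174 162 197]
barend [536.54 261.27] (np.float64(2.720005677034987), np.float64(76.04057358774487))
blockfar [531.07 252.73] (np.float64(-0.199923893131639), np.float64(66.3319418730934))
barL [523.58 239.64] (np.float64(-3.8170776500060186), np.float64(51.68108648570113))
barR [536.36 235.99] (np.float64(9.47359856703401), np.float64(51.6718219941716))
blkL [508.95 237.35] (np.float64(-17.26557804722631), np.float64(45.467332176318145))
blkR [542.45 227.78] (np.float64(17.584225047520512), np.float64(45.44303952932979))
tcp (np.float64(1.2639999999999358), np.float64(-0.05600000000002413))
```

Call:
{"fn": "drive_tool", "kwargs": {
  "increments": [
    {"x": -1.8, "y": 3, "z": -1.3, "wx": 0, "wy": 0, "wz": 0, "jaw": 1},
    {"x": -1.8, "y": 6, "z": -1.3, "wx": 0, "wy": 0, "wz": 0, "jaw": 1},
    {"x": -1.8, "y": 9, "z": -1.3, "wx": 0, "wy": 0, "wz": 0, "jaw": 1},
    {"x": -1.8, "y": 10, "z": -1.3, "wx": 0, "wy": 0, "wz": 0, "jaw": 1},
    {"x": -1.8, "y": 10, "z": -1.3, "wx": 0, "wy": 0, "wz": 0, "jaw": 1}
  ]
}}

```text
time: 7.7
ee_pos: [511.4, 187.7, 73.0]
ee_rot: [-1.571, 0.0, -0.277]
wrist_force: [-0.6, -0.4, -2.1]
width: 13.7
```

```bash
python3 d.py 512.7 187.5 -.2775
```

```text
7.7 [511.44 187.73  73.03] [-1.5711e+00  3.0000e-04 -2.7740e-01] [-0.6 -0.4 -2.1] 13.727924056682818
tool x,z 1.273518152872815 0.12731701604938914 wy 0.0038436515964353733
```

Call:
{"fn": "drive_tool", "kwargs": {
  "increments": [
    {"x": 0.6, "y": 1, "z": 0, "wx": 0, "wy": 0, "wz": 0, "jaw": 1},
    {"x": 0.6, "y": 2, "z": 0, "wx": 0, "wy": 0, "wz": 0, "jaw": 1},
    {"x": 0.6, "y": 2.5, "z": 0, "wx": 0, "wy": 0, "wz": 0, "jaw": 1},
    {"x": 0.6, "y": 2.5, "z": 0, "wx": 0, "wy": 0, "wz": 0, "jaw": 1}
  ]
}}

```text
time: 8.1
ee_pos: [512.1, 187.5, 70.8]
ee_rot: [-1.571, 0.0, -0.278]
wrist_force: [0.6, 0.1, -1.1]
width: 13.3
```

Call:
{"fn": "drive_tool", "kwargs": {
  "increments": [
    {"x": 0, "y": 0.5, "z": 0, "wx": 0, "wy": 0, "wz": 0, "jaw": 1},
    {"x": 0, "y": 1, "z": 0, "wx": 0, "wy": 0, "wz": 0, "jaw": 1}
  ]
}}

```text
time: 8.3
ee_pos: [512.2, 187.6, 69.9]
ee_rot: [-1.571, -0.0, -0.278]
wrist_force: [-0.2, -0.1, -1.6]
width: 13.5
```

Call:
{"fn": "drive_tool", "kwargs": {
  "increments": [
    {"x": 0, "y": 0.5, "z": 0, "wx": 0, "wy": 0, "wz": 0, "jaw": 1},
    {"x": 0, "y": 1, "z": 0, "wx": 0, "wy": 0, "wz": 0, "jaw": 1}
  ]
}}

```text
time: 8.5
ee_pos: [512.2, 187.6, 68.8]
ee_rot: [-1.571, -0.0, -0.277]
wrist_force: [0.6, -0.1, -1.7]
width: 13.8
```

Call:
{"fn": "drive_tool", "kwargs": {
  "increments": [
    {"x": 0, "y": 0.5, "z": 0, "wx": 0, "wy": 0, "wz": 0, "jaw": 1},
    {"x": 0, "y": 1, "z": 0, "wx": 0, "wy": 0, "wz": 0, "jaw": 1}
  ]
}}

```text
time: 8.7
ee_pos: [512.1, 187.6, 67.8]
ee_rot: [-1.571, -0.0, -0.278]
wrist_force: [-0.1, 0.2, -1.4]
width: 13.6
```

Call:
{"fn": "drive_tool", "kwargs": {
  "increments": [
    {"x": 0, "y": 0.5, "z": 0, "wx": 0, "wy": 0, "wz": 0, "jaw": 1},
    {"x": 0, "y": 1, "z": 0, "wx": 0, "wy": 0, "wz": 0, "jaw": 1}
  ]
}}

```text
time: 8.9
ee_pos: [512.2, 187.6, 66.8]
ee_rot: [-1.571, -0.0, -0.278]
wrist_force: [-0.7, -0.2, -1.1]
width: 13.7
```

Call:
{"fn": "drive_tool", "kwargs": {
  "increments": [
    {"x": 0, "y": 0.5, "z": 0, "wx": 0, "wy": 0, "wz": 0, "jaw": 1},
    {"x": 0, "y": 1, "z": 0, "wx": 0, "wy": 0, "wz": 0, "jaw": 1}
  ]
}}

```text
time: 9.1
ee_pos: [512.1, 187.6, 65.8]
ee_rot: [-1.571, -0.0, -0.278]
wrist_force: [0.3, -0.5, -1.6]
width: 13.9
```

No contact 4 mm below the block's top, so the punches have entered. I'll continue down gently.

Call:
{"fn": "drive_tool", "kwargs": {
  "increments": [
    {"x": 0, "y": 0.8, "z": 0, "wx": 0, "wy": 0, "wz": 0, "jaw": 1},
    {"x": 0, "y": 1.6, "z": 0, "wx": 0, "wy": 0, "wz": 0, "jaw": 1},
    {"x": 0, "y": 2.4, "z": 0, "wx": 0, "wy": 0, "wz": 0, "jaw": 1},
    {"x": 0, "y": 3, "z": 0, "wx": 0, "wy": 0, "wz": 0, "jaw": 1}
  ]
}}

```text
time: 9.5
ee_pos: [512.1, 187.5, 62.7]
ee_rot: [-1.571, -0.0, -0.277]
wrist_force: [0.3, 0.4, -1.7]
width: 13.5
```

Call:
{"fn": "drive_tool", "kwargs": {
  "increments": [
    {"x": 0, "y": 0.8, "z": 0, "wx": 0, "wy": 0, "wz": 0, "jaw": 1},
    {"x": 0, "y": 1.6, "z": 0, "wx": 0, "wy": 0, "wz": 0, "jaw": 1},
    {"x": 0, "y": 2.4, "z": 0, "wx": 0, "wy": 0, "wz": 0, "jaw": 1},
    {"x": 0, "y": 3, "z": 0, "wx": 0, "wy": 0, "wz": 0, "jaw": 1}
  ]
}}

```text
time: 9.9
ee_pos: [512.1, 187.5, 59.7]
ee_rot: [-1.571, -0.0, -0.278]
wrist_force: [-0.1, 0.2, -2.3]
width: 13.7
```

Call:
{"fn": "drive_tool", "kwargs": {
  "increments": [
    {"x": 0, "y": 0.8, "z": 0, "wx": 0, "wy": 0, "wz": 0, "jaw": 1},
    {"x": 0, "y": 1.6, "z": 0, "wx": 0, "wy": 0, "wz": 0, "jaw": 1},
    {"x": 0, "y": 2.4, "z": 0, "wx": 0, "wy": 0, "wz": 0, "jaw": 1},
    {"x": 0, "y": 3, "z": 0, "wx": 0, "wy": 0, "wz": 0, "jaw": 1}
  ]
}}

```text
time: 10.3
ee_pos: [512.1, 187.6, 56.8]
ee_rot: [-1.571, -0.0, -0.277]
wrist_force: [-0.6, -0.0, -1.4]
width: 13.3
```

Call:
{"fn": "drive_tool", "kwargs": {
  "increments": [
    {"x": 0, "y": 0.8, "z": 0, "wx": 0, "wy": 0, "wz": 0, "jaw": 1},
    {"x": 0, "y": 1.6, "z": 0, "wx": 0, "wy": 0, "wz": 0, "jaw": 1},
    {"x": 0, "y": 2.4, "z": 0, "wx": 0, "wy": 0, "wz": 0, "jaw": 1},
    {"x": 0, "y": 3, "z": 0, "wx": 0, "wy": 0, "wz": 0, "jaw": 1}
  ]
}}

```text
time: 10.7
ee_pos: [512.1, 187.6, 53.8]
ee_rot: [-1.571, -0.0, -0.278]
wrist_force: [0.5, -0.6, -1.7]
width: 13.5
```

Call:
{"fn": "drive_tool", "kwargs": {
  "increments": [
    {"x": 0, "y": 0.6, "z": 0, "wx": 0, "wy": 0, "wz": 0, "jaw": 1},
    {"x": 0, "y": 1.2, "z": 0, "wx": 0, "wy": 0, "wz": 0, "jaw": 1}
  ]
}}

```text
time: 10.9
ee_pos: [512.2, 187.6, 52.6]
ee_rot: [-1.571, -0.0, -0.278]
wrist_force: [-0.6, -0.9, -1.8]
width: 13.2
```

Call:
{"fn": "drive_tool", "kwargs": {
  "increments": [
    {"x": 0, "y": 0.4, "z": 0, "wx": 0, "wy": 0, "wz": 0, "jaw": 1},
    {"x": 0, "y": 0.8, "z": 0, "wx": 0, "wy": 0, "wz": 0, "jaw": 1}
  ]
}}

```text
time: 11.1
ee_pos: [512.2, 187.6, 51.8]
ee_rot: [-1.571, -0.0, -0.278]
wrist_force: [-0.2, -0.4, -0.5]
width: 13.6
```

Call:
{"fn": "drive_tool", "kwargs": {
  "increments": [
    {"x": 0, "y": 0.4, "z": 0, "wx": 0, "wy": 0, "wz": 0, "jaw": 1},
    {"x": 0, "y": 0.6, "z": 0, "wx": 0, "wy": 0, "wz": 0, "jaw": 1}
  ]
}}

```text
time: 11.3
ee_pos: [512.1, 187.6, 51.2]
ee_rot: [-1.571, -0.0, -0.278]
wrist_force: [0.7, -0.2, -1.6]
width: 13.7
```

Call:
{"fn": "drive_tool", "kwargs": {
  "increments": [
    {"x": 0, "y": 0.3, "z": 0, "wx": 0, "wy": 0, "wz": 0, "jaw": 1},
    {"x": 0, "y": 0.4, "z": 0, "wx": 0, "wy": 0, "wz": 0, "jaw": 1}
  ]
}}

```text
time: 11.5
ee_pos: [512.1, 187.5, 50.8]
ee_rot: [-1.571, -0.0, -0.278]
wrist_force: [-0.8, 0.3, -1.4]
width: 13.5
```

Call:
{"fn": "drive_tool", "kwargs": {
  "increments": [
    {"x": 0, "y": 0.3, "z": 0, "wx": 0, "wy": 0, "wz": 0, "jaw": 1},
    {"x": 0, "y": 0.4, "z": 0, "wx": 0, "wy": 0, "wz": 0, "jaw": 1}
  ]
}}

```text
time: 11.7
ee_pos: [512.2, 187.5, 50.4]
ee_rot: [-1.571, -0.0, -0.278]
wrist_force: [0.3, 0.1, -2.3]
width: 13.9
```

Call:
{"fn": "drive_tool", "kwargs": {
  "increments": [
    {"x": 0, "y": 0.3, "z": 0, "wx": 0, "wy": 0, "wz": 0, "jaw": 1},
    {"x": 0, "y": 0.5, "z": 0, "wx": 0, "wy": 0, "wz": 0, "jaw": 1}
  ]
}}

```text
time: 11.9
ee_pos: [512.2, 187.5, 50.3]
ee_rot: [-1.571, -0.0, -0.278]
wrist_force: [-1.1, -0.5, 3.6]
width: 13.7
```

Call:
{"fn": "drive_tool", "kwargs": {
  "increments": [
    {"x": 0, "y": 0.3, "z": 0, "wx": 0, "wy": 0, "wz": 0, "jaw": 1},
    {"x": 0, "y": 0.4, "z": 0, "wx": 0, "wy": 0, "wz": 0, "jaw": 1}
  ]
}}

```text
time: 12.1
ee_pos: [512.2, 187.6, 50.3]
ee_rot: [-1.571, -0.0, -0.278]
wrist_force: [-2.0, 0.2, 6.9]
width: 13.9
```

Call:
{"fn": "drive_tool", "kwargs": {
  "increments": [
    {"x": 0, "y": 0.3, "z": 0, "wx": 0, "wy": 0, "wz": 0, "jaw": 1},
    {"x": 0, "y": 0.4, "z": 0, "wx": 0, "wy": 0, "wz": 0, "jaw": 1}
  ]
}}

```text
time: 12.3
ee_pos: [512.2, 187.6, 50.3]
ee_rot: [-1.57, -0.001, -0.277]
wrist_force: [-3.2, -1.5, 9.6]
width: 13.9
```

Contact came exactly at the predicted seated height: TCP at 50.3, so strip_grip is at 62.0. I'll ease off and release.

Call:
{"fn": "drive_tool", "kwargs": {
  "increments": [
    {"x": 0, "y": -0.6, "z": 0, "wx": 0, "wy": 0, "wz": 0, "jaw": 1},
    {"x": 0, "y": -0.9, "z": 0, "wx": 0, "wy": 0, "wz": 0, "jaw": 1},
    {"x": 0, "y": -0.9, "z": 0, "wx": 0, "wy": 0, "wz": 0, "jaw": 0.8},
    {"x": 0, "y": -0.9, "z": 0, "wx": 0, "wy": 0, "wz": 0, "jaw": 0.6},
    {"x": 0, "y": -0.9, "z": 0, "wx": 0, "wy": 0, "wz": 0, "jaw": 0.55}
  ]
}}

```text
time: 12.8
ee_pos: [512.2, 187.6, 49.8]
ee_rot: [-1.571, -0.0, -0.278]
wrist_force: [0.6, -0.3, 0.8]
width: 38.7
```

Call:
{"fn": "drive_tool", "kwargs": {
  "increments": [
    {"x": 0, "y": 0, "z": 0, "wx": 0, "wy": 0, "wz": 0, "jaw": 0.5},
    {"x": 0, "y": 0, "z": 0, "wx": 0, "wy": 0, "wz": 0, "jaw": 0.5},
    {"x": 0, "y": -15, "z": 0, "wx": 0, "wy": 0, "wz": 0, "jaw": 0.5},
    {"x": 0, "y": -50, "z": 0, "wx": 0, "wy": 0, "wz": 0, "jaw": 0.5},
    {"x": 0, "y": -85, "z": 0, "wx": 0, "wy": 0, "wz": 0, "jaw": 0.5}
  ]
}}

```text
time: 13.3
ee_pos: [511.6, 187.4, 135.3]
ee_rot: [-1.572, 0.002, -0.278]
wrist_force: [-0.1, 0.2, 0.3]
width: 43.1
```

Call:
{"fn": "drive_tool", "kwargs": {
  "increments": [
    {"x": 0, "y": -30, "z": 0, "wx": 0, "wy": 0, "wz": 0, "jaw": 0.3},
    {"x": 0, "y": -60, "z": 20, "wx": 0, "wy": 0, "wz": 0, "jaw": 0},
    {"x": 0, "y": -60, "z": 40, "wx": 0, "wy": 0, "wz": 0, "jaw": 0},
    {"x": 0, "y": -60, "z": 40, "wx": 0, "wy": 0, "wz": 0, "jaw": 0},
    {"x": 0, "y": -60, "z": 40, "wx": 0, "wy": 0, "wz": 0, "jaw": 0}
  ]
}}

```text
time: 13.8
ee_pos: [522.2, 225.9, 193.7]
ee_rot: [-1.573, 0.002, -0.277]
wrist_force: [-1.4, 0.1, -1.2]
width: 85.6
```

```bash
python3 - <<'E'
from h import *
snap('wrist','w6');snap('side','s6')
o=env.get_obs();print(o['time'],o['ee_pos'],o['ee_rot'],o['wrist_force'],o['width'])
j=cv2.imread('pics/w6.png');i=cv2.imread('pics/s6.png')
a=cv2.resize(j[0:400,120:520],(500,500));b=cv2.resize(i[230:330,250:350],(300,300),interpolation=cv2.INTER_CUBIC)
cv2.imwrite('pics/f6.png',np.hstack([a,np.vstack([b,np.zeros((200,300,3),np.uint8)])]))
E
```

```text
13.9 [522.14086997 225.31449296 193.56258555] [-1.57313698  0.00234736 -0.27748928] [-0.08954672 -0.15239132  0.16058318] 85.48283806417012
```

View pics/f6.png

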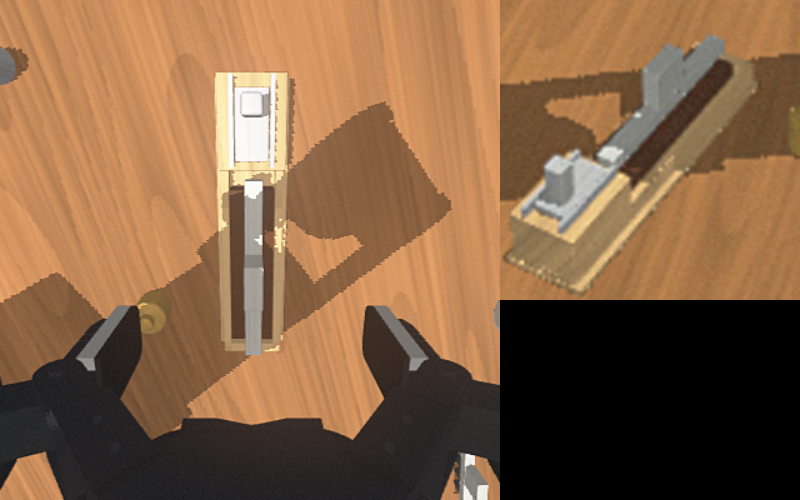

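The strip lies flush on the block and square to the stand. The knob top is at panel (251,104).

```bash
python3 - <<'E'
from h import *
np.set_printoptions(suppress=True,precision=2)
W=lambda p:np.array(p,float)/1.25+[120,0]
k=unproj('w6',W([(251.5,103)]),83)[0];print('knob',k)
e=unproj('w6',W([(253.5,181),(253.5,354)]),44);print('bar',e,e.mean(0),np.linalg.norm(e[0]-e[1]))
d=k[:2]-[512.5,188.9];print('from strip: x,y',d@[.962,-.274],d@[.274,.962])
E
python3 d.py 546.5 309 -.2775
```

```text
knob [547.48 310.96  83.  ]
bar [[534.58 260.38  44.  ]
 [494.32 117.84  44.  ]] [514.45 189.11  44.  ] 148.11833782996763
from strip: x,y 0.2017497349679802 127.00940139249329
13.9 [522.14 225.31 193.56] [-1.5731  0.0023 -0.2775] [-0.1 -0.2  0.2] 85.48283806417012
tool x,z 0.5023402300130354 87.15720829624821 wy 0.0006140260371348114
```

Call:
{"fn": "drive_tool", "kwargs": {
  "increments": [
    {"x": 0.5, "y": 0, "z": 40, "wx": 0, "wy": 0, "wz": 0, "jaw": 0.2},
    {"x": 0.5, "y": 20, "z": 80, "wx": 0, "wy": 0, "wz": 0, "jaw": 0.3},
    {"x": 0.5, "y": 60, "z": 88, "wx": 0, "wy": 0, "wz": 0, "jaw": 0.4},
    {"x": 0.5, "y": 95, "z": 88, "wx": 0, "wy": 0, "wz": 0, "jaw": 0.4},
    {"x": 0.5, "y": 110, "z": 88, "wx": 0, "wy": 0, "wz": 0, "jaw": 0.4}
  ]
}}

```text
time: 14.4
ee_pos: [545.1, 308.9, 80.1]
ee_rot: [-1.577, 0.006, -0.277]
wrist_force: [0.4, -0.8, -1.0]
width: 50.9
```

Call:
{"fn": "drive_tool", "kwargs": {
  "increments": [
    {"x": 0, "y": 8, "z": 0, "wx": 0, "wy": 0, "wz": 0, "jaw": 0.4},
    {"x": 0, "y": 16, "z": 0, "wx": 0, "wy": 0, "wz": 0, "jaw": 0.5},
    {"x": 0, "y": 16, "z": 0, "wx": 0, "wy": 0, "wz": 0, "jaw": 0.6},
    {"x": 0, "y": 16, "z": 0, "wx": 0, "wy": 0, "wz": 0, "jaw": 0.7}
  ],
  "squeeze": 25
}}

```text
time: 14.8
ee_pos: [548.2, 310.6, 69.9]
ee_rot: [-1.57, -0.001, -0.278]
wrist_force: [-0.0, -0.4, 0.6]
width: 25.3
```

```bash
python3 d.py 547 310.2 -.2775
```

```text
14.8 [548.25 310.57  69.88] [-1.5697e+00 -1.2000e-03 -2.7780e-01] [-0.  -0.4  0.6] 25.263424528909454
tool x,z -1.099519765842741 -0.6943614799816202 wy -0.0163270927819911
```

Now I pinch the knob, then slide it toward -y.

Call:
{"fn": "drive_tool", "kwargs": {
  "increments": [
    {"x": -1, "y": 2, "z": 0, "wx": 0, "wy": 0, "wz": 0, "jaw": 0.75},
    {"x": -1, "y": 2, "z": 0, "wx": 0, "wy": 0, "wz": 0, "jaw": 0.85},
    {"x": -1, "y": 2, "z": 0, "wx": 0, "wy": 0, "wz": 0, "jaw": 0.95},
    {"x": -1, "y": 2, "z": 0, "wx": 0, "wy": 0, "wz": 0, "jaw": 1},
    {"x": -1, "y": 2, "z": 0, "wx": 0, "wy": 0, "wz": 0, "jaw": 1}
  ]
}}

```text
time: 15.3
ee_pos: [546.0, 311.2, 67.9]
ee_rot: [-1.57, 0.001, -0.278]
wrist_force: [-4.5, 1.2, 6.1]
width: 13.3
```

Call:
{"fn": "drive_tool", "kwargs": {
  "increments": [
    {"x": 0, "y": 0, "z": -4, "wx": 0, "wy": 0, "wz": 0, "jaw": 1},
    {"x": 0, "y": 0, "z": -9, "wx": 0, "wy": 0, "wz": 0, "jaw": 1},
    {"x": 0, "y": 0, "z": -14, "wx": 0, "wy": 0, "wz": 0, "jaw": 1},
    {"x": 0, "y": 0, "z": -19, "wx": 0, "wy": 0, "wz": 0, "jaw": 1},
    {"x": 0, "y": 0, "z": -24, "wx": 0, "wy": 0, "wz": 0, "jaw": 1}
  ]
}}

```text
time: 15.8
ee_pos: [539.6, 288.7, 67.9]
ee_rot: [-1.569, 0.001, -0.278]
wrist_force: [-4.6, 4.2, 5.4]
width: 13.2
```

Call:
{"fn": "drive_tool", "kwargs": {
  "increments": [
    {"x": 0, "y": 0, "z": -3, "wx": 0, "wy": 0, "wz": 0, "jaw": 1},
    {"x": 0, "y": 0, "z": -6, "wx": 0, "wy": 0, "wz": 0, "jaw": 1},
    {"x": 0, "y": 0, "z": -6, "wx": 0, "wy": 0, "wz": 0, "jaw": 1}
  ]
}}

```text
time: 16.1
ee_pos: [537.8, 282.4, 67.9]
ee_rot: [-1.57, 0.001, -0.278]
wrist_force: [-5.0, 1.8, 5.9]
width: 13.4
```

Call:
{"fn": "drive_tool", "kwargs": {
  "increments": [
    {"x": 0, "y": 0, "z": -1, "wx": 0, "wy": 0, "wz": 0, "jaw": 1},
    {"x": 0, "y": 0, "z": -2, "wx": 0, "wy": 0, "wz": 0, "jaw": 1},
    {"x": 0, "y": 0, "z": -2.5, "wx": 0, "wy": 0, "wz": 0, "jaw": 1}
  ]
}}

```text
time: 16.4
ee_pos: [537.3, 280.5, 67.9]
ee_rot: [-1.569, 0.001, -0.278]
wrist_force: [-4.0, 2.4, 4.8]
width: 13.7
```

Call:
{"fn": "drive_tool", "kwargs": {
  "increments": [
    {"x": 0, "y": 0, "z": -1, "wx": 0, "wy": 0, "wz": 0, "jaw": 1},
    {"x": 0, "y": 0, "z": -1.5, "wx": 0, "wy": 0, "wz": 0, "jaw": 1}
  ]
}}

```text
time: 16.6
ee_pos: [537.0, 279.5, 67.9]
ee_rot: [-1.568, 0.001, -0.278]
wrist_force: [-4.1, 5.3, 4.5]
width: 13.5
```

Call:
{"fn": "drive_tool", "kwargs": {
  "increments": [
    {"x": 0, "y": 0, "z": -1, "wx": 0, "wy": 0, "wz": 0, "jaw": 1},
    {"x": 0, "y": 0, "z": -1.5, "wx": 0, "wy": 0, "wz": 0, "jaw": 1}
  ]
}}

```text
time: 16.8
ee_pos: [537.0, 279.4, 67.9]
ee_rot: [-1.565, 0.0, -0.279]
wrist_force: [-4.5, 10.1, 3.0]
width: 13.8
```

Call:
{"fn": "drive_tool", "kwargs": {
  "increments": [
    {"x": 0, "y": 0, "z": -0.5, "wx": 0, "wy": 0, "wz": 0, "jaw": 1},
    {"x": 0, "y": 0, "z": -1, "wx": 0, "wy": 0, "wz": 0, "jaw": 1}
  ]
}}

```text
time: 17.0
ee_pos: [537.0, 279.3, 68.0]
ee_rot: [-1.564, -0.0, -0.279]
wrist_force: [-3.6, 12.6, 1.5]
width: 13.4
```

Call:
{"fn": "drive_tool", "kwargs": {
  "increments": [
    {"x": 0, "y": 0, "z": 2, "wx": 0, "wy": 0, "wz": 0, "jaw": 1},
    {"x": 0, "y": 0, "z": 2.2, "wx": 0, "wy": 0, "wz": 0, "jaw": 0.8},
    {"x": 0, "y": 0, "z": 2.2, "wx": 0, "wy": 0, "wz": 0, "jaw": 0.6},
    {"x": 0, "y": 0, "z": 2.2, "wx": 0, "wy": 0, "wz": 0, "jaw": 0.5},
    {"x": 0, "y": 0, "z": 2.2, "wx": 0, "wy": 0, "wz": 0, "jaw": 0.5}
  ]
}}

```text
time: 17.5
ee_pos: [537.5, 277.4, 66.9]
ee_rot: [-1.571, -0.0, -0.278]
wrist_force: [0.3, -0.0, 0.3]
width: 42.6
```

Call:
{"fn": "drive_tool", "kwargs": {
  "increments": [
    {"x": 0, "y": -15, "z": 0, "wx": 0, "wy": 0, "wz": 0, "jaw": 0.5},
    {"x": 0, "y": -50, "z": -10, "wx": 0, "wy": 0, "wz": 0, "jaw": 0.3},
    {"x": 0, "y": -90, "z": -40, "wx": 0, "wy": 0, "wz": 0, "jaw": 0},
    {"x": 0, "y": -125, "z": -65, "wx": 0, "wy": 0, "wz": 0, "jaw": 0},
    {"x": 0, "y": -125, "z": -65, "wx": 0, "wy": 0, "wz": 0, "jaw": 0}
  ]
}}

```text
time: 18.0
ee_pos: [521.5, 213.7, 197.4]
ee_rot: [-1.566, -0.008, -0.28]
wrist_force: [1.5, 0.2, 0.1]
width: 85.5
```

Call:
{"fn": "drive_tool", "kwargs": {
  "increments": [
    {"x": 0, "y": 0, "z": 0, "wx": 0, "wy": 0, "wz": 0, "jaw": 0},
    {"x": 0, "y": 0, "z": 0, "wx": 0, "wy": 0, "wz": 0, "jaw": 0}
  ]
}}

```text
time: 18.2
ee_pos: [519.1, 215.2, 190.9]
ee_rot: [-1.572, 0.001, -0.278]
wrist_force: [-0.1, -0.4, -0.2]
width: 85.5
```

```bash
python3 - <<'E'
from h import *
snap('wrist','w7');snap('side','s7')
o=env.get_obs();print(o['time'],o['ee_pos'],o['wrist_force'],o['width'])
j=cv2.imread('pics/w7.png');i=cv2.imread('pics/s7.png')
cv2.imwrite('pics/f7.png',np.hstack([cv2.resize(j[0:250,220:420],(400,500),interpolation=cv2.INTER_CUBIC),cv2.resize(i[230:330,250:330],(400,500),interpolation=cv2.INTER_CUBIC)]))
E
```

```text
18.3 [519.00570482 215.49259677 190.43249576] [-0.50460958  0.49039781  0.12554669] 85.32497860105676
```

View pics/f7.png

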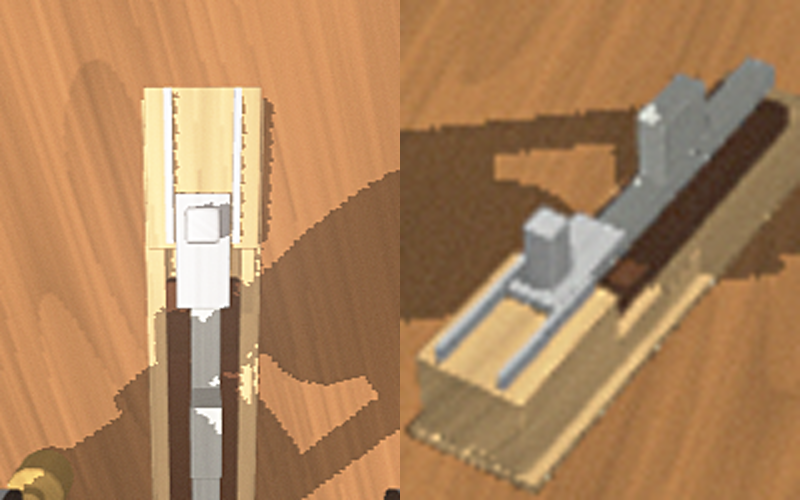

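The keeper plate overlaps the bar's end by about 15 mm and the knob top is at panel (203,222). I'll check the travel and hand in.

```bash
python3 - <<'E'
from h import *
k=unproj('w7',[(321.5,111.5)],83)[0];print(k,'travel since w6',np.linalg.norm(k[:2]-[547.5,311]))
r=unproj('w7',np.array([(203,88),(203,247)])/2+[220,0],46);print('pedestal len',np.linalg.norm(r[0]-r[1]),'knob to ped end',np.linalg.norm(k[:2]-r[0][:2]))
env.hand_in()
E
```

```text
[538.84739173 279.79588352  83.        ] travel since w6 32.3815459043409
pedestal len 65.30255497373726 knob to ped end 54.26814698256704
the job is handed in; nothing more can be done
```

The strip is seated in the slotted block with all five punches in their slots. The keeper is pushed to its stop over the end of the bar. I let go, backed the gripper clear and handed the job in at 18.3 s; hand-in gives no verdict.

- **Strip choice:** I took the strip in the cradle, which measured about 148 mm. The two loose lookalikes are shorter.
- **Seating:** The punches went in at the first try with no measurable contact. The bar touched down at fin centre 62.0 mm, exactly the seated height, at about 12 N. The pictures show it flush and square to the stand.
- **Keeper:** It slid about 33 mm by arm reading and 32 mm by camera, then stopped hard at about 12 N. Its start could be anywhere from 0 to 6 mm, so I couldn't measure its absolute travel. I take it as fully home because of the hard stop and because the plate overlaps the bar in the last picture.
- **Disagreements and slips:**
  - One wrist picture put the bar about 1.5 mm to the side of the arm's own reading; I split the difference.
  - One carry leg went the wrong way in x, about 55 mm off at safe height, and I corrected it before lowering.
- **Bystanders:** I noticed no contact with any of them, but did not measure their positions again.

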